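Feel out the cam-lock notch and open the spares case

ROBOT

A 6-joint arm with a two-finger parallel gripper is mounted at the origin on a cart in front of the work surface, level with it; the furniture and walls round the work are solid. World frame = base frame: x ahead of the robot, y to its left, z up, the work surface at z = 0. Lengths are in m, angles in rad, forces in N, time in s.
With the tool pointing down it reaches from about 0.4 to 0.825 m from the base axis. Payload 7 kg.
Tool frame: the origin (TCP) lies on the centre line of the jaws, within the pads' length; the fingertips stand 22 mm ahead of it and the grasp point (between the pads) lies 3 mm ahead of it (arm.tcp_to_tips is the distance from the TCP to the fingertips, in m); z points along the fingers, y is the line along which they close (so a half turn about z gives the same grasp; the last joint's range is limited). The gripper opens to 88 mm and grips with 3 to 60 N. Pads are 19 mm wide; open, the fingers measure 130 mm over their backs; the gripper's body (78 mm by 193 mm) begins 47 mm behind the grasp point.
Start: joints at [1.392, 0.359, 0.012, 0, -1.224, -0.288], TCP at [0.304, 0.603, 0.249] pointing down, gripper open.
Joint ranges: [-3.07, 3.07], [-1.43, 2.12], [-1.02, 1.25], [-3.03, 1.67], [-3.05, -0], [-3.03, 3.03]. Speed limits (rad/s): [2.39, 2.39, 3.01, 3.14, 3.14, 3.14].

INTERFACE

Orientations are given as [roll, pitch, yaw] about the fixed x, y, z axes, in that order (R = Rz(yaw) Ry(pitch) Rx(roll)).
In Python, from station import arm gives the robot as it stands.
- The arm moves only by the tool jog_arm, never from a script. Its argument "targets" is a list of rows, each an object of numbers: "dx", "dy", "dz": the shift along the tool's x, y, z in mm; "rx", "ry", "rz": the turn, a rotation vector about the tool's x, y, z in rad; "gripper": the closure, from 0 (fully open) to 1 (shut). In form: [{"dx": .., "dy": .., "dz": .., "rx": .., "ry": .., "rz": .., "gripper": ..}, ...]. A call has exactly 8 rows; each row is the pose to reach, as a shift and turn from the pose commanded when the call began, along the tool's axes at that moment; what a row does not reach only later rows make up. A row lasts 1/12 s, in which the tool goes at most 41.7 mm and 7.16 degrees, less where a joint would pass 70% of its speed; a pose out of reach is approached as far as the arm can. A call with a gripper value outside its range is refused whole. The fingers move at their own pace and stop on an object; "force" is the grip in N (left out, the last holds). Time passes only in rows, so rows that repeat a pose let the fingers close, or fill a call up. It gives the time, the measured TCP pose, the force, the opening and the grip force at its end, in the units of the state.
- arm.get_state(): the state, without advancing time (a new reading comes with each control period).
- arm.grab_frame(name): name is "side" or "top" or "wrist"; returns a dict with "frame" (384x512x3 uint8, red, green, blue), "z_map" (384x512 float32, m along the optical axis (not along the pixel's ray), 0 where there is no reading), "fx", "fy", "cx", "cy" (pixels), "distortion" ([k1, k2, p1, p2, k3] as OpenCV has them; the pictures are not rectified), "view" (4x4, takes a point from world to camera coordinates). Camera axes: x right, y down, z forward; pixel columns grow to the right and rows downward; lengths in m; the calibration is good to about 2 mm. A picture is of the moment at which its call begins.
- arm.job_done(): hands the job in; it is judged then, once.
The state is a dict: "t": time; "q": joint angles; "qd": joint speeds; "joint_efforts": joint torques, N m; "eef_pos": TCP position; "ee_rot": TCP orientation; "force": force on the tool from outside, world axes, zero at the start; "moment": the same for the moment, N m; "width": finger opening in m; "gripper_force": force on a finger pad.
Only numpy, scipy, OpenCV 4.12 (cv2) and the standard library are available. Lean on these libraries where they do the work, as an engineer would, in place of code of your own. Each camera call takes 0.05 s, during which the arm holds its last target. There are 200 camera calls.

TASK

Open the locked grey spares case: turn its round black knob slowly, either way, until you feel it drop into a hidden notch, and let go of it there; then pull the recessed paddle up to trip the latch and raise the lid with it to about half open (40 degrees or more). Let go, leaving the lid standing open, and do not disturb the loose things beside the case.

Things in the scene. Friction and masses are not known exactly. Their poses are not given: they have to be found in the camera images.
- knob_grip (a point): Point on the axis of the round black knob (37 mm across, 32 mm tall, knurled, no mark), right part of the lid; 11 mm below the knob's top, 26 mm above the lid. Fixed to the lid, does not turn with the knob: x from the case's front to its hinge edge, y to its left, z up the axis. No end stops; light even drag, 0.05 to 0.1 N m. Two notches half a turn apart, the nearest 0.54 to 1.57 rad from the start.
- knob_top (a point): Centre of the knob's top face, fixed to the lid. The feel: near a notch a spring ball snaps in, so for about 0.2 to 0.3 rad the torque falls through zero and helps the turn (up to 0.3 to 0.5 N m), then opposes it (0.4 to 0.9 N m) until the knob slips on out. Let go within 0.15 rad of a notch, it centres itself. Only in a notch can the paddle be pulled up.
- paddle_grip (a point): Centre of the raised nose at the free, rear end of the metal paddle in the lid's left part: 22 mm long (x), 30 mm wide (y), 14 mm tall (z), its top 4 mm above the lid. Moves with the paddle; axes as the case's at paddle 0. The paddle's hinge, along y, is 38 mm in front (-x) and 4 mm lower.
- dish (a point): Centre of the floor of the paddle's dish in the lid, 28 mm below the lid's flat top; the dish is 72 mm (x) by 86 mm (y), which leaves 28 mm for a finger on both sides (y) of the nose and 15 mm behind it (+x). Moves with the lid.
- lid_hinge (a point): Middle of the lid's hinge line at the case's far edge, 83 mm above the desk; fixed on the case. x away from the front edge, y along the hinge line to the left, z up. At lid 0 the nose point is 91 mm in front of it, 55 mm left and 10 mm up; the knob point 100 mm in front, 62 mm right and 39 mm up.
- case: Grey steel spares case, fixed on the desk, 156 mm deep (x), 250 mm wide (y), shut lid's top 96 mm above the desk; origin at the centre of its underside, axes as at the hinge.
- lid (a joint): Angle of the lid, rad: 0 shut, grows as the front edge rises, 1.25 fully open. Stiff hinge: the lid stays at any angle; lifting at the nose takes about 7 to 12 N. Latched until the paddle is beyond about 0.4.
- paddle (a joint): Angle of the paddle relative to the lid, rad: 0 in the dish, 0.55 up at its stop. A light spring (1 to 4 N at the nose) returns it. With the knob out of its notches it is blocked at 0.06 to 0.2.
- stopper: Loose black rubber stopper, 34 mm wide, 28 mm tall, left of the case; origin at the centre of its underside. A bystander.
- adapter: Loose blue tube adapter lying on its side, 48 mm long, 18 mm thick, right of the case; origin at the centre of its underside. A bystander.
- swabs: Loose green pack, 58 x 100 x 18 mm, right of the case; origin at the centre of its underside. A bystander.

How it is judged:
By the outcome, as a careful person would: the job done as asked, in the order asked, and still so for the second after the job is handed in, with the robot touching nothing.
It also fails if it takes over 72 s, if anything falls off the work surface, if the arm or the gripper's body presses on something with over 40 N, if the wrist force passes 120 N, or if a joint passes its speed limit or range.

## Working session

There is one attempt and no reset: what is moved stays moved. The work goes in short steps, Python scripts to look and compute and a tool call to move; the robot and the scene stay as the last step left them, time stands still between calls to the robot, and variables do not carry over. Pictures are saved under pics/ and viewed, at most 10 in all, crops included, and the job is handed in when it is done.

Besides the shell and the picture viewer there is one more tool, called after "Emit:" by a JSON object that holds its "op" and its "data", one argument or row to a line. jog_arm: Moves the arm, as the interface text tells. Its arguments: {"type":"object","properties":{"targets":{"type":"array","items":{"type":"object","properties":{"dx":{"type":"number"},"dy":{"type":"number"},"dz":{"type":"number"},"rx":{"type":"number"},"ry":{"type":"number"},"rz":{"type":"number"},"gripper":{"type":"number"}}}},"force":{"type":"number"}},"required":["targets"]}

```bash
mkdir -p pics; ls; python3 - <<'E'
from station import arm
import cv2,numpy as np
s=arm.get_state();print(s)
ims=[]
for n in("top","side"):
    f=arm.grab_frame(n);np.savez(f"pics/{n}0.npz",**f);ims.append(f["frame"][:,:,::-1]);print(n,f["fx"],f["cx"],f["distortion"],np.round(f["view"],3).tolist())
cv2.imwrite("pics/top0.png",ims[0]);cv2.imwrite("pics/side0.png",ims[1])
E
```

```text
pics
{'t': 0.0, 'q': array([ 1.39211081e+00,  3.59400863e-01,  1.10486463e-02, -3.76567018e-04,
       -1.22411313e+00, -2.88096819e-01]), 'qd': array([-0.0002505 , -0.00056006,  0.00215989,  0.00062729,  0.00060028,
       -0.00033845]), 'joint_efforts': array([-1.87743390e-03, -5.82716596e+01,  2.93065274e+01,  6.99745461e+00,
        6.86368949e-03, -1.67727899e-04]), 'eef_pos': array([0.30356878, 0.60236201, 0.24760442]), 'ee_rot': array([ 3.13989183e+00, -1.34858913e-04, -4.66910470e-01]), 'force': array([-0.34156191,  0.41668893, -1.36628909]), 'moment': array([ 0.06719473, -0.0154872 , -0.07018932]), 'gripper_force': 0.0, 'width': 0.08741071073410608}
top 468.74364468205954 256.59405254097413 [-0.0442647  0.         0.         0.         0.       ] [[-0.001, -1.0, -0.03, 0.065], [-0.984, 0.006, -0.18, 0.473], [0.18, 0.029, -0.983, 0.91], [0.0, 0.0, 0.0, 1.0]]
side 498.3512011447628 253.0658107277209 [-0.05663007  0.          0.          0.          0.        ] [[0.972, -0.234, 0.026, -0.453], [-0.095, -0.492, -0.865, 0.158], [0.216, 0.839, -0.5, 0.968], [0.0, 0.0, 0.0, 1.0]]
```

View pics/top0.png

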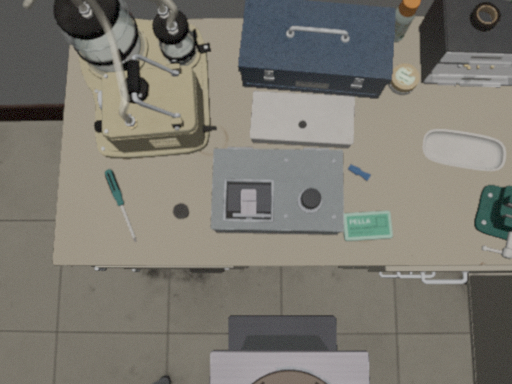

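View pics/side0.png

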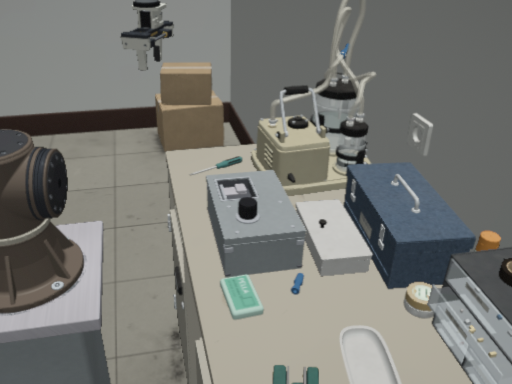

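The top view shows the case at columns 212–343, rows 148–232, with the knob at about (311,199) and the nose at about (249,204). The adapter is near (359,172), the swabs near (368,225) and the stopper near (181,211). Next I'll measure these.

```bash
cat > h.py <<'E'
import numpy as np,cv2
def ray(f,px,z):
    K=np.array([[f["fx"],0,f["cx"]],[0,f["fy"],f["cy"]],[0,0,1]])
    u=cv2.undistortPoints(np.array(px,float).reshape(-1,1,2),K,np.array(f["distortion"],float)).reshape(-1,2)
    d=np.c_[u,np.ones(len(u))]@f["view"][:3,:3]; o=-f["view"][:3,:3].T@f["view"][:3,3]
    return o+d*((z-o[2])/d[:,2])[:,None]
def pts(f):
    h,w=f["z_map"].shape; v,u=np.mgrid[:h,:w]
    K=np.array([[f["fx"],0,f["cx"]],[0,f["fy"],f["cy"]],[0,0,1]])
    n=cv2.undistortPoints(np.c_[u.ravel(),v.ravel()].astype(float).reshape(-1,1,2),K,np.array(f["distortion"],float)).reshape(-1,2)
    z=f["z_map"].ravel()[:,None]
    P=(np.c_[n,np.ones(len(n))]*z-f["view"][:3,3])@f["view"][:3,:3]
    P[z[:,0]==0]=np.nan
    return P.reshape(h,w,3)
E
python3 - <<'E'
from h import *
f=dict(np.load("pics/top0.npz"))
P=pts(f)
sub=np.zeros(P.shape[:2],bool);sub[135:245,200:355]=1
m=(sub&(abs(P[:,:,2]-.096)<.008)).astype(np.uint8)
c=max(cv2.findContours(m,0,2)[0],key=cv2.contourArea)
r=cv2.minAreaRect(c);b=cv2.boxPoints(r);B=ray(f,b,.096);print(b,B,B.mean(0))
for i in range(4):
    d=B[(i+1)%4]-B[i];print(np.linalg.norm(d),np.arctan2(d[1],d[0]))
k=(sub&(P[:,:,2]>.12)).astype(np.uint8);c=max(cv2.findContours(k,0,2)[0],key=cv2.contourArea)
(x,y),rr=cv2.minEnclosingCircle(c);print("knob",x,y,rr,ray(f,[x,y],.133),np.nanmedian(P[k>0],0))
print("nose",ray(f,[[249,192],[249,204],[249,216]],.1),P[204,249],P[195:216,249,2])
print("bystand",ray(f,[[181,211],[359,172],[368,225]],.015))
E
```

```text
[[210.00002 147.99997]
 [343.      147.99997]
 [343.      229.99997]
 [210.      229.99997]] [[ 0.54812315  0.15345679  0.096     ]
 [ 0.54587775 -0.10625213  0.096     ]
 [ 0.38613183 -0.10085377  0.096     ]
 [ 0.38711763  0.15068618  0.096     ]] [0.46681259 0.02425927 0.096     ]
0.2597186298828978 -1.5794419628611243
0.15983710287325664 3.1078120963617097
0.2515418851336211 1.566877320788533
0.1610293643503507 0.01720647064786966
knob 310.3333435058594 198.04762268066406 10.135791778564453 [[ 0.44146175 -0.03742951  0.133     ]] [ 0.44179857 -0.03825176  0.13226917]
nose [[0.45927901 0.07649811 0.1       ]
 [0.43607105 0.0764483  0.1       ]
 [0.4130734  0.07639978 0.1       ]] [0.43717927 0.07678421 0.09271503] [0.10004992 0.09902384 0.09982867 0.09864587 0.09866651 0.1000155
 0.09271081 0.0918282  0.09237635 0.09271503 0.09365005 0.09016965
 0.0934705  0.09260782 0.09000447 0.09412133 0.09403289 0.09289787
 0.09076412 0.09127555 0.09248726]
bystand [[ 0.43490169  0.22284064  0.015     ]
 [ 0.51576155 -0.15101271  0.015     ]
 [ 0.40388098 -0.16511016  0.015     ]]
```

Emit:
{"op": "jog_arm", "data": {
  "targets": [
    {"dx": 384,"dy": 458,"dz": -20,"rz": -0.467},
    {"dx": 384,"dy": 458,"dz": -20,"rz": -0.467},
    {"dx": 384,"dy": 458,"dz": -20,"rz": -0.467},
    {"dx": 384,"dy": 458,"dz": -20,"rz": -0.467},
    {"dx": 384,"dy": 458,"dz": -20,"rz": -0.467},
    {"dx": 384,"dy": 458,"dz": -20,"rz": -0.467},
    {"dx": 384,"dy": 458,"dz": -20,"rz": -0.467},
    {"dx": 384,"dy": 458,"dz": -20,"rz": -0.467}
  ]
}}

```text
invalid input at $.targets[0]: expected keys dx, dy, dz, rx, ry, rz, gripper
```

Emit:
{"op": "jog_arm", "data": {
  "targets": [
    {"dx": 384,"dy": 458,"dz": -20,"rx": 0,"ry": 0,"rz": -0.467,"gripper": 0},
    {"dx": 384,"dy": 458,"dz": -20,"rx": 0,"ry": 0,"rz": -0.467,"gripper": 0},
    {"dx": 384,"dy": 458,"dz": -20,"rx": 0,"ry": 0,"rz": -0.467,"gripper": 0},
    {"dx": 384,"dy": 458,"dz": -20,"rx": 0,"ry": 0,"rz": -0.467,"gripper": 0},
    {"dx": 384,"dy": 458,"dz": -20,"rx": 0,"ry": 0,"rz": -0.467,"gripper": 0},
    {"dx": 384,"dy": 458,"dz": -20,"rx": 0,"ry": 0,"rz": -0.467,"gripper": 0},
    {"dx": 384,"dy": 458,"dz": -20,"rx": 0,"ry": 0,"rz": -0.467,"gripper": 0},
    {"dx": 384,"dy": 458,"dz": -20,"rx": 0,"ry": 0,"rz": -0.467,"gripper": 0}
  ]
}}

```text
t: 0.77
eef_pos: [0.3798, 0.2763, 0.2596]
ee_rot: [3.142, 0.0, 0.001]
force: [1.8, -0.2, 0.3]
width: 0.0874
gripper_force: 0.0
```

Emit:
{"op": "jog_arm", "data": {
  "targets": [
    {"dx": 60,"dy": 257,"dz": -10,"rx": 0,"ry": 0,"rz": 0,"gripper": 0},
    {"dx": 60,"dy": 257,"dz": -10,"rx": 0,"ry": 0,"rz": 0,"gripper": 0},
    {"dx": 60,"dy": 257,"dz": -10,"rx": 0,"ry": 0,"rz": 0,"gripper": 0},
    {"dx": 60,"dy": 257,"dz": -10,"rx": 0,"ry": 0,"rz": 0,"gripper": 0},
    {"dx": 60,"dy": 257,"dz": -10,"rx": 0,"ry": 0,"rz": 0,"gripper": 0},
    {"dx": 60,"dy": 257,"dz": -10,"rx": 0,"ry": 0,"rz": 0,"gripper": 0},
    {"dx": 60,"dy": 257,"dz": -10,"rx": 0,"ry": 0,"rz": 0,"gripper": 0},
    {"dx": 60,"dy": 257,"dz": -10,"rx": 0,"ry": 0,"rz": 0,"gripper": 0}
  ]
}}

```text
t: 1.43
eef_pos: [0.4401, 0.0185, 0.2696]
ee_rot: [3.141, 0.0, -0.004]
force: [0.2, 1.1, -0.5]
width: 0.0876
gripper_force: 0.0
```

```bash
python3 - <<'E'
from h import *
from station import arm
f=arm.grab_frame("wrist");np.savez("pics/w1.npz",**f);cv2.imwrite("pics/w1.png",f["frame"][:,:,::-1])
s=arm.get_state();print(s["eef_pos"],s["q"],s["force"],s["moment"])
P=pts(f);k=((P[:,:,2]>.125)&(P[:,:,2]<.14)&(P[:,:,0]>.38)&(P[:,:,0]<.5)&(abs(P[:,:,1]+.037)<.05)).astype(np.uint8)
cs=cv2.findContours(k,0,2)[0]
if cs:
    c=max(cs,key=cv2.contourArea);(x,y),r=cv2.minEnclosingCircle(c);print(x,y,r,ray(f,[x,y],.133),np.nanmedian(P[k>0],0))
E
```

```text
[0.43998338 0.01981645 0.2695221 ] [ 4.95470481e-01 -5.50481106e-02 -4.39564188e-01 -1.37111821e-04
 -1.18668187e+00  1.07186896e+00] [ 0.26631242  0.10189762 -0.14535869] [0.00579123 0.02597351 0.03195955]
315.8513488769531 185.31080627441406 21.292396545410156 [[ 0.44502907 -0.03788643  0.133     ]] [ 0.44482781 -0.03774617  0.13379797]
```

View pics/w1.png

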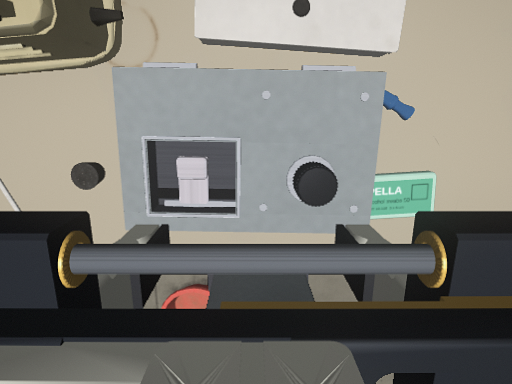

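The wrist view shows the knob top at about (316,185), the nose at columns 178–209 and rows 157–180, and the lid's rear edge running from (113,67) to (386,71). I'll measure the nose and the yaw.

```bash
python3 - <<'E'
from h import *
f=dict(np.load("pics/w1.npz"));P=pts(f)
R=ray(f,[[113,67],[386,71],[121,231],[378,232]],.096);print(R.round(4))
print("yaw",np.arctan2(-(R[0,0]-R[1,0]),R[0,1]-R[1,1]),"depth",R[0]-R[2])
g=P[150:215,150:236];Z=g[:,:,2]
print((Z[::4,::5]*1000).round())
m=((Z>.097)&(Z<.106)).astype(np.uint8);m[:, :15]=0;m[:,72:]=0
c=max(cv2.findContours(m,0,2)[0],key=cv2.contourArea);r=cv2.minAreaRect(c);x,y,w,h=cv2.boundingRect(c);print(x+150,y+150,w,h)
print(ray(f,[[x+150,y+150],[x+150+w,y+150+h],[x+150+w/2,y+150+h/2]],.1).round(4))
b=np.array([-.0,0])
for yaw in(-.03,-.015,0):
  c,s=np.cos(yaw),np.sin(yaw);print(yaw,np.array([.445,-.038])+[c*.009-s*.117,s*.009+c*.117])
E
```

```text
[[ 0.5486  0.1453  0.096 ]
 [ 0.5442 -0.1052  0.096 ]
 [ 0.389   0.1546  0.096 ]
 [ 0.3868 -0.1124  0.096 ]]
yaw -0.017592880750165147 depth [ 0.15960655 -0.00924418  0.        ]
[[ 88.  72.  69.  69.  68.  70.  70.  69.  69.  70.  70.  70.  69.  68.
   68.  68.  70.  98.]
 [ 90.  74.  68.  69.  69.  68.  68.  68.  69.  70.  69.  68.  69.  70.
   68.  68.  69.  97.]
 [ 91.  71.  69.  69.  69.  69. 101.  99. 100. 100. 100.  97.  69.  69.
   69.  69.  69.  97.]
 [ 91.  71.  69.  70.  69.  68. 101. 101. 100. 102. 101. 101.  69.  68.
   69.  69.  68.  96.]
 [ 92.  73.  70.  70.  69.  70. 101. 101. 101. 100. 101. 100.  68.  68.
   68.  68.  68.  96.]
 [ 93.  72.  69.  68.  69.  69. 102. 100. 101. 102. 101.  99.  67.  68.
   68.  69.  68.  96.]
 [ 94.  71.  69.  nan  68.  68. 101. 100. 101. 101. 101.  98.  69.  69.
   69.  67.  69.  98.]
 [ 93.  75.  69.  69.  70.  69.  99. 100. 101. 101. 100.  99.  70.  68.
   69.  68.  69.  97.]
 [ 96.  75.  69.  70.  69.  69.  94.  94.  93.  93.  92.  93.  69.  68.
   69.  69.  69.  97.]
 [ 95.  75.  68.  69.  69.  69.  94.  93.  94.  94.  94.  94.  69.
[... 158 characters left out ...]
3.  92.  94.  94.  93.  93.  10.  11.
   11.  10.  11.  98.]
 [ 98.  78.  11.  11.  13.  12.  94.  92.  93.  94.  93.  93.   9.  10.
    9.  10.   9.  96.]
 [ 97.  80.  15.  93.  92.  94.  94.  94.  93.  94.  94.  92.  93.  93.
   91.  91.  91.  97.]
 [ 97.  80.  76.  76.  91.  92.  93.  92.  93.  92.  92.  93.  94.  93.
   93.  92.  93.  97.]
 [ 96.  90.  91.  88.  89.  89.  88.  89.  88.  88.  88.  86.  87.  87.
   87.  86.  87.  97.]
 [ 98.  98.  98.  98.  97.  97.  98.  98.  98.  96.  97.  99.  95.  97.
   96.  98.  97.  97.]]
176 157 31 23
[[0.4662 0.0916 0.1   ]
 [0.4434 0.0626 0.1   ]
 [0.4549 0.0772 0.1   ]]
-0.03 [0.45750542 0.07867739]
-0.015 [0.45575392 0.07885184]
0 [0.454 0.079]
```

Emit:
{"op": "jog_arm", "data": {
  "force": 10,
  "targets": [
    {"dx": 3,"dy": 35,"dz": 10,"rx": 0,"ry": 0,"rz": 0,"gripper": 0},
    {"dx": 4.5,"dy": 58,"dz": 35,"rx": 0,"ry": 0,"rz": 0,"gripper": 0},
    {"dx": 4.5,"dy": 58,"dz": 65,"rx": 0,"ry": 0,"rz": 0,"gripper": 0},
    {"dx": 4.5,"dy": 58,"dz": 95,"rx": 0,"ry": 0,"rz": 0,"gripper": 0},
    {"dx": 4.5,"dy": 58,"dz": 120,"rx": 0,"ry": 0,"rz": 0,"gripper": 0},
    {"dx": 4.5,"dy": 58,"dz": 135,"rx": 0,"ry": 0,"rz": 0,"gripper": 0},
    {"dx": 4.5,"dy": 58,"dz": 144,"rx": 0,"ry": 0,"rz": 0,"gripper": 0},
    {"dx": 4.5,"dy": 58,"dz": 144,"rx": 0,"ry": 0,"rz": 0,"gripper": 0}
  ]
}}

```text
t: 2.15
eef_pos: [0.4435, -0.0361, 0.124]
ee_rot: [3.141, 0.003, 0.001]
force: [-0.2, -0.6, 0.0]
width: 0.0876
gripper_force: 0.0
```

Emit:
{"op": "jog_arm", "data": {
  "force": 10,
  "targets": [
    {"dx": 0,"dy": 0,"dz": 0,"rx": 0,"ry": 0,"rz": 0,"gripper": 1},
    {"dx": 0,"dy": 0,"dz": 0,"rx": 0,"ry": 0,"rz": 0,"gripper": 1},
    {"dx": 0,"dy": 0,"dz": 0,"rx": 0,"ry": 0,"rz": 0,"gripper": 1},
    {"dx": 0,"dy": 0,"dz": 0,"rx": 0,"ry": 0,"rz": 0,"gripper": 1},
    {"dx": 0,"dy": 0,"dz": 0,"rx": 0,"ry": 0,"rz": 0,"gripper": 1},
    {"dx": 0,"dy": 0,"dz": 0,"rx": 0,"ry": 0,"rz": 0,"gripper": 1},
    {"dx": 0,"dy": 0,"dz": 0,"rx": 0,"ry": 0,"rz": 0,"gripper": 1},
    {"dx": 0,"dy": 0,"dz": 0,"rx": 0,"ry": 0,"rz": 0,"gripper": 1}
  ]
}}

```text
t: 2.82
eef_pos: [0.4446, -0.0367, 0.1259]
ee_rot: [3.141, -0.0, 0.0]
force: [0.3, -14.6, 1.9]
width: 0.0401
gripper_force: 7.6
```

```bash
cat > s.py <<'E'
from station import arm
s=arm.get_state();print(round(s["t"],2),s["eef_pos"].round(4),s["ee_rot"].round(3),"F",s["force"].round(1),"M",s["moment"].round(3),"w",round(s["width"],4),"g",round(s["gripper_force"],1),"q",s["q"].round(2))
E
python3 s.py
```

```text
2.82 [ 0.4446 -0.0367  0.1259] [ 3.141 -0.     0.   ] F [  0.3 -14.6   1.9] M [-5.38  -0.389  0.056] w 0.0401 g 7.6 q [ 0.36  0.1  -0.64  0.   -0.82  1.21]
```

Emit:
{"op": "jog_arm", "data": {
  "targets": [
    {"dx": 0,"dy": 1.5,"dz": 0,"rx": 0,"ry": 0,"rz": 0,"gripper": 1},
    {"dx": 0,"dy": 1.5,"dz": 0,"rx": 0,"ry": 0,"rz": 0,"gripper": 1},
    {"dx": 0,"dy": 1.5,"dz": 0,"rx": 0,"ry": 0,"rz": 0,"gripper": 1},
    {"dx": 0,"dy": 1.5,"dz": 0,"rx": 0,"ry": 0,"rz": 0,"gripper": 1},
    {"dx": 0,"dy": 1.5,"dz": 0,"rx": 0,"ry": 0,"rz": 0,"gripper": 1},
    {"dx": 0,"dy": 1.5,"dz": 0,"rx": 0,"ry": 0,"rz": 0,"gripper": 1},
    {"dx": 0,"dy": 1.5,"dz": 0,"rx": 0,"ry": 0,"rz": 0,"gripper": 1},
    {"dx": 0,"dy": 1.5,"dz": 0,"rx": 0,"ry": 0,"rz": 0,"gripper": 1}
  ]
}}

```text
t: 3.48
eef_pos: [0.4445, -0.0389, 0.1259]
ee_rot: [3.14, 0.0, 0.0]
force: [1.2, -6.5, 1.1]
width: 0.0358
gripper_force: 10.0
```

```bash
python3 s.py
```

```text
3.48 [ 0.4445 -0.0389  0.1259] [3.14 0.   0.  ] F [ 1.2 -6.5  1.1] M [-2.346 -0.352  0.064] w 0.0358 g 10.0 q [ 0.36  0.1  -0.64  0.   -0.82  1.21]
```

Emit:
{"op": "jog_arm", "data": {
  "targets": [
    {"dx": 0,"dy": 0.8,"dz": 0,"rx": 0,"ry": 0,"rz": 0.05,"gripper": 1},
    {"dx": 0,"dy": 0.8,"dz": 0,"rx": 0,"ry": 0,"rz": 0.1,"gripper": 1},
    {"dx": 0,"dy": 0.8,"dz": 0,"rx": 0,"ry": 0,"rz": 0.15,"gripper": 1},
    {"dx": 0,"dy": 0.8,"dz": 0,"rx": 0,"ry": 0,"rz": 0.2,"gripper": 1},
    {"dx": 0,"dy": 0.8,"dz": 0,"rx": 0,"ry": 0,"rz": 0.25,"gripper": 1},
    {"dx": 0,"dy": 0.8,"dz": 0,"rx": 0,"ry": 0,"rz": 0.3,"gripper": 1},
    {"dx": 0,"dy": 0.8,"dz": 0,"rx": 0,"ry": 0,"rz": 0.35,"gripper": 1},
    {"dx": 0,"dy": 0.8,"dz": 0,"rx": 0,"ry": 0,"rz": 0.4,"gripper": 1}
  ]
}}

```text
t: 4.15
eef_pos: [0.4445, -0.0396, 0.1258]
ee_rot: [3.14, -0.0, -0.402]
force: [1.6, -5.9, 0.7]
width: 0.0359
gripper_force: 10.0
```

```bash
python3 s.py
```

```text
4.15 [ 0.4445 -0.0396  0.1258] [ 3.14  -0.    -0.402] F [ 1.6 -5.9  0.7] M [-1.978 -0.275  0.103] w 0.0359 g 10.0 q [ 0.36  0.11 -0.64  0.   -0.82  0.81]
```

Emit:
{"op": "jog_arm", "data": {
  "targets": [
    {"dx": 0.3,"dy": 0.6,"dz": 0,"rx": 0,"ry": 0,"rz": 0.02,"gripper": 1},
    {"dx": 0.3,"dy": 0.6,"dz": 0,"rx": 0,"ry": 0,"rz": 0.04,"gripper": 1},
    {"dx": 0.3,"dy": 0.6,"dz": 0,"rx": 0,"ry": 0,"rz": 0.06,"gripper": 1},
    {"dx": 0.3,"dy": 0.6,"dz": 0,"rx": 0,"ry": 0,"rz": 0.08,"gripper": 1},
    {"dx": 0.3,"dy": 0.6,"dz": 0,"rx": 0,"ry": 0,"rz": 0.1,"gripper": 1},
    {"dx": 0.3,"dy": 0.6,"dz": 0,"rx": 0,"ry": 0,"rz": 0.12,"gripper": 1},
    {"dx": 0.3,"dy": 0.6,"dz": 0,"rx": 0,"ry": 0,"rz": 0.14,"gripper": 1},
    {"dx": 0.3,"dy": 0.6,"dz": 0,"rx": 0,"ry": 0,"rz": 0.15,"gripper": 1}
  ]
}}

```text
t: 4.82
eef_pos: [0.4445, -0.0398, 0.1258]
ee_rot: [3.141, -0.0, -0.552]
force: [-2.4, -5.4, 3.4]
width: 0.0358
gripper_force: 10.0
```

```bash
python3 s.py
```

```text
4.82 [ 0.4445 -0.0398  0.1258] [ 3.141 -0.    -0.552] F [-2.4 -5.4  3.4] M [-1.781  0.534  0.085] w 0.0358 g 10.0 q [ 0.36  0.11 -0.64  0.   -0.82  0.66]
```

Emit:
{"op": "jog_arm", "data": {
  "targets": [
    {"dx": 0,"dy": 0,"dz": 0,"rx": 0,"ry": 0,"rz": 0.02,"gripper": 1},
    {"dx": 0,"dy": 0,"dz": 0,"rx": 0,"ry": 0,"rz": 0.04,"gripper": 1},
    {"dx": 0,"dy": 0,"dz": 0,"rx": 0,"ry": 0,"rz": 0.06,"gripper": 1},
    {"dx": 0,"dy": 0,"dz": 0,"rx": 0,"ry": 0,"rz": 0.08,"gripper": 1},
    {"dx": 0,"dy": 0,"dz": 0,"rx": 0,"ry": 0,"rz": 0.09,"gripper": 1},
    {"dx": 0,"dy": 0,"dz": 0,"rx": 0,"ry": 0,"rz": 0.1,"gripper": 1},
    {"dx": 0,"dy": 0,"dz": 0,"rx": 0,"ry": 0,"rz": 0.11,"gripper": 1},
    {"dx": 0,"dy": 0,"dz": 0,"rx": 0,"ry": 0,"rz": 0.12,"gripper": 1}
  ]
}}

```text
t: 5.48
eef_pos: [0.4444, -0.04, 0.1257]
ee_rot: [3.141, 0.0, -0.671]
force: [-1.9, -7.6, 3.6]
width: 0.0358
gripper_force: 10.0
```

```bash
python3 s.py
```

```text
5.48 [ 0.4444 -0.04    0.1257] [ 3.141  0.    -0.671] F [-1.9 -7.6  3.6] M [-2.233  0.432  0.124] w 0.0358 g 10.0 q [ 0.36  0.11 -0.64  0.   -0.82  0.54]
```

Emit:
{"op": "jog_arm", "data": {
  "targets": [
    {"dx": 0,"dy": 0,"dz": 0,"rx": 0,"ry": 0,"rz": 0.02,"gripper": 1},
    {"dx": 0,"dy": 0,"dz": 0,"rx": 0,"ry": 0,"rz": 0.04,"gripper": 1},
    {"dx": 0,"dy": 0,"dz": 0,"rx": 0,"ry": 0,"rz": 0.06,"gripper": 1},
    {"dx": 0,"dy": 0,"dz": 0,"rx": 0,"ry": 0,"rz": 0.08,"gripper": 1},
    {"dx": 0,"dy": 0,"dz": 0,"rx": 0,"ry": 0,"rz": 0.09,"gripper": 1},
    {"dx": 0,"dy": 0,"dz": 0,"rx": 0,"ry": 0,"rz": 0.1,"gripper": 1},
    {"dx": 0,"dy": 0,"dz": 0,"rx": 0,"ry": 0,"rz": 0.11,"gripper": 1},
    {"dx": 0,"dy": 0,"dz": 0,"rx": 0,"ry": 0,"rz": 0.12,"gripper": 1}
  ]
}}

```text
t: 6.15
eef_pos: [0.4443, -0.0401, 0.1257]
ee_rot: [3.14, -0.0, -0.791]
force: [-0.8, -6.2, 5.5]
width: 0.036
gripper_force: 10.0
```

```bash
python3 s.py
```

```text
6.15 [ 0.4443 -0.0401  0.1257] [ 3.14  -0.    -0.791] F [-0.8 -6.2  5.5] M [-2.596  0.581 -0.021] w 0.036 g 10.0 q [ 0.36  0.11 -0.64  0.   -0.82  0.42]
```

Emit:
{"op": "jog_arm", "data": {
  "targets": [
    {"dx": 0,"dy": 0,"dz": 0,"rx": 0,"ry": 0,"rz": 0.02,"gripper": 1},
    {"dx": 0,"dy": 0,"dz": 0,"rx": 0,"ry": 0,"rz": 0.04,"gripper": 1},
    {"dx": 0,"dy": 0,"dz": 0,"rx": 0,"ry": 0,"rz": 0.06,"gripper": 1},
    {"dx": 0,"dy": 0,"dz": 0,"rx": 0,"ry": 0,"rz": 0.08,"gripper": 1},
    {"dx": 0,"dy": 0,"dz": 0,"rx": 0,"ry": 0,"rz": 0.09,"gripper": 1},
    {"dx": 0,"dy": 0,"dz": 0,"rx": 0,"ry": 0,"rz": 0.1,"gripper": 1},
    {"dx": 0,"dy": 0,"dz": 0,"rx": 0,"ry": 0,"rz": 0.11,"gripper": 1},
    {"dx": 0,"dy": 0,"dz": 0,"rx": 0,"ry": 0,"rz": 0.12,"gripper": 1}
  ]
}}

```text
t: 6.82
eef_pos: [0.4441, -0.0402, 0.1257]
ee_rot: [3.14, -0.0, -0.911]
force: [-0.8, -8.0, 5.1]
width: 0.0357
gripper_force: 10.0
```

```bash
python3 s.py
```

```text
6.82 [ 0.4441 -0.0402  0.1257] [ 3.14  -0.    -0.911] F [-0.8 -8.   5.1] M [-2.798  0.631 -0.013] w 0.0357 g 10.0 q [ 0.35  0.11 -0.64  0.   -0.82  0.3 ]
```

Emit:
{"op": "jog_arm", "data": {
  "targets": [
    {"dx": 0,"dy": 0,"dz": 0,"rx": 0,"ry": 0,"rz": 0.02,"gripper": 1},
    {"dx": 0,"dy": 0,"dz": 0,"rx": 0,"ry": 0,"rz": 0.04,"gripper": 1},
    {"dx": 0,"dy": 0,"dz": 0,"rx": 0,"ry": 0,"rz": 0.06,"gripper": 1},
    {"dx": 0,"dy": 0,"dz": 0,"rx": 0,"ry": 0,"rz": 0.08,"gripper": 1},
    {"dx": 0,"dy": 0,"dz": 0,"rx": 0,"ry": 0,"rz": 0.09,"gripper": 1},
    {"dx": 0,"dy": 0,"dz": 0,"rx": 0,"ry": 0,"rz": 0.1,"gripper": 1},
    {"dx": 0,"dy": 0,"dz": 0,"rx": 0,"ry": 0,"rz": 0.11,"gripper": 1},
    {"dx": 0,"dy": 0,"dz": 0,"rx": 0,"ry": 0,"rz": 0.12,"gripper": 1}
  ]
}}

```text
t: 7.48
eef_pos: [0.4437, -0.0398, 0.1256]
ee_rot: [3.14, 0.001, -1.032]
force: [-4.5, -4.7, 6.1]
width: 0.0358
gripper_force: 10.0
```

```bash
python3 s.py
```

```text
7.48 [ 0.4437 -0.0398  0.1256] [ 3.140e+00  1.000e-03 -1.032e+00] F [-4.5 -4.7  6.1] M [-1.373  1.491 -0.155] w 0.0358 g 10.0 q [ 0.36  0.11 -0.64 -0.   -0.82  0.18]
```

Emit:
{"op": "jog_arm", "data": {
  "targets": [
    {"dx": 0.1,"dy": 0.5,"dz": 0,"rx": 0,"ry": 0,"rz": 0.01,"gripper": 1},
    {"dx": 0.1,"dy": 0.5,"dz": 0,"rx": 0,"ry": 0,"rz": 0.02,"gripper": 1},
    {"dx": 0.1,"dy": 0.5,"dz": 0,"rx": 0,"ry": 0,"rz": 0.03,"gripper": 1},
    {"dx": 0.1,"dy": 0.5,"dz": 0,"rx": 0,"ry": 0,"rz": 0.04,"gripper": 1},
    {"dx": 0.1,"dy": 0.5,"dz": 0,"rx": 0,"ry": 0,"rz": 0.05,"gripper": 1},
    {"dx": 0.1,"dy": 0.5,"dz": 0,"rx": 0,"ry": 0,"rz": 0.05,"gripper": 1},
    {"dx": 0.1,"dy": 0.5,"dz": 0,"rx": 0,"ry": 0,"rz": 0.06,"gripper": 1},
    {"dx": 0.1,"dy": 0.5,"dz": 0,"rx": 0,"ry": 0,"rz": 0.06,"gripper": 1}
  ]
}}

```text
t: 8.15
eef_pos: [0.4437, -0.0399, 0.1255]
ee_rot: [3.14, 0.0, -1.091]
force: [-3.3, -2.6, 4.0]
width: 0.0356
gripper_force: 10.0
```

```bash
python3 s.py
```

```text
8.15 [ 0.4437 -0.0399  0.1255] [ 3.14   0.    -1.091] F [-3.3 -2.6  4. ] M [-0.964  1.289 -0.218] w 0.0356 g 10.0 q [ 0.36  0.1  -0.64 -0.   -0.82  0.12]
```

Emit:
{"op": "jog_arm", "data": {
  "targets": [
    {"dx": 0,"dy": 0,"dz": 0,"rx": 0,"ry": 0,"rz": 0.01,"gripper": 1},
    {"dx": 0,"dy": 0,"dz": 0,"rx": 0,"ry": 0,"rz": 0.02,"gripper": 1},
    {"dx": 0,"dy": 0,"dz": 0,"rx": 0,"ry": 0,"rz": 0.03,"gripper": 1},
    {"dx": 0,"dy": 0,"dz": 0,"rx": 0,"ry": 0,"rz": 0.04,"gripper": 1},
    {"dx": 0,"dy": 0,"dz": 0,"rx": 0,"ry": 0,"rz": 0.05,"gripper": 1},
    {"dx": 0,"dy": 0,"dz": 0,"rx": 0,"ry": 0,"rz": 0.05,"gripper": 1},
    {"dx": 0,"dy": 0,"dz": 0,"rx": 0,"ry": 0,"rz": 0.06,"gripper": 1},
    {"dx": 0,"dy": 0,"dz": 0,"rx": 0,"ry": 0,"rz": 0.06,"gripper": 1}
  ]
}}

```text
t: 8.82
eef_pos: [0.4437, -0.04, 0.1255]
ee_rot: [3.141, 0.0, -1.151]
force: [-4.3, -2.0, 5.1]
width: 0.0357
gripper_force: 10.0
```

```bash
python3 s.py
```

```text
8.82 [ 0.4437 -0.04    0.1255] [ 3.141  0.    -1.151] F [-4.3 -2.   5.1] M [-0.68   1.931 -0.089] w 0.0357 g 10.0 q [ 0.36  0.1  -0.64 -0.   -0.82  0.06]
```

Emit:
{"op": "jog_arm", "data": {
  "targets": [
    {"dx": 0,"dy": 0,"dz": 0,"rx": 0,"ry": 0,"rz": 0.01,"gripper": 1},
    {"dx": 0,"dy": 0,"dz": 0,"rx": 0,"ry": 0,"rz": 0.02,"gripper": 1},
    {"dx": 0,"dy": 0,"dz": 0,"rx": 0,"ry": 0,"rz": 0.03,"gripper": 1},
    {"dx": 0,"dy": 0,"dz": 0,"rx": 0,"ry": 0,"rz": 0.04,"gripper": 1},
    {"dx": 0,"dy": 0,"dz": 0,"rx": 0,"ry": 0,"rz": 0.05,"gripper": 1},
    {"dx": 0,"dy": 0,"dz": 0,"rx": 0,"ry": 0,"rz": 0.05,"gripper": 1},
    {"dx": 0,"dy": 0,"dz": 0,"rx": 0,"ry": 0,"rz": 0.06,"gripper": 1},
    {"dx": 0,"dy": 0,"dz": 0,"rx": 0,"ry": 0,"rz": 0.06,"gripper": 1}
  ]
}}

```text
t: 9.48
eef_pos: [0.4437, -0.04, 0.1255]
ee_rot: [3.14, 0.0, -1.211]
force: [-4.6, -3.2, 5.0]
width: 0.0357
gripper_force: 10.0
```

```bash
python3 s.py
```

```text
9.48 [ 0.4437 -0.04    0.1255] [ 3.14   0.    -1.211] F [-4.6 -3.2  5. ] M [-0.973  1.786  0.15 ] w 0.0357 g 10.0 q [ 0.36  0.1  -0.64 -0.   -0.82  0.01]
```

Emit:
{"op": "jog_arm", "data": {
  "targets": [
    {"dx": 0,"dy": 0,"dz": 0,"rx": 0,"ry": 0,"rz": 0,"gripper": 0.3},
    {"dx": 0,"dy": 0,"dz": 0,"rx": 0,"ry": 0,"rz": 0,"gripper": 0.3},
    {"dx": 0,"dy": 0,"dz": 0,"rx": 0,"ry": 0,"rz": 0,"gripper": 0.3},
    {"dx": 0,"dy": 0,"dz": 0,"rx": 0,"ry": 0,"rz": 0,"gripper": 0.3},
    {"dx": 0,"dy": 0,"dz": 0,"rx": 0,"ry": 0,"rz": 0,"gripper": 0.3},
    {"dx": 0,"dy": 0,"dz": -10,"rx": 0,"ry": 0,"rz": 0,"gripper": 0.3},
    {"dx": 0,"dy": 0,"dz": -30,"rx": 0,"ry": 0,"rz": 0,"gripper": 0.3},
    {"dx": 0,"dy": 0,"dz": -60,"rx": 0,"ry": 0,"rz": 0,"gripper": 0.3}
  ]
}}

```text
t: 10.15
eef_pos: [0.4429, -0.04, 0.1845]
ee_rot: [3.137, 0.001, -1.21]
force: [1.7, -0.6, 0.6]
width: 0.0617
gripper_force: 0.0
```

```bash
python3 s.py
```

```text
10.15 [ 0.4429 -0.04    0.1845] [ 3.137e+00  1.000e-03 -1.210e+00] F [ 1.7 -0.6  0.6] M [ 0.052 -0.183  0.013] w 0.0617 g 0.0 q [ 0.36  0.03 -0.56 -0.   -0.98  0.01]
```

Emit:
{"op": "jog_arm", "data": {
  "targets": [
    {"dx": -30,"dy": -15,"dz": -20,"rx": 0,"ry": 0,"rz": -0.12,"gripper": 0.59},
    {"dx": -60,"dy": -29,"dz": -20,"rx": 0,"ry": 0,"rz": -0.24,"gripper": 0.59},
    {"dx": -90,"dy": -44,"dz": -20,"rx": 0,"ry": 0,"rz": -0.36,"gripper": 0.59},
    {"dx": -104.8,"dy": -51,"dz": -20,"rx": 0,"ry": 0,"rz": -0.48,"gripper": 0.59},
    {"dx": -104.8,"dy": -51,"dz": -20,"rx": 0,"ry": 0,"rz": -0.6,"gripper": 0.59},
    {"dx": -104.8,"dy": -51,"dz": -20,"rx": 0,"ry": 0,"rz": -0.72,"gripper": 0.59},
    {"dx": -104.8,"dy": -51,"dz": -20,"rx": 0,"ry": 0,"rz": -0.84,"gripper": 0.59},
    {"dx": -104.8,"dy": -51,"dz": -20,"rx": 0,"ry": 0,"rz": -0.96,"gripper": 0.59}
  ]
}}

```text
t: 10.82
eef_pos: [0.455, 0.0767, 0.2057]
ee_rot: [-3.141, -0.0, -0.243]
force: [-0.7, -0.7, -0.2]
width: 0.0359
gripper_force: 0.0
```

Emit:
{"op": "jog_arm", "data": {
  "targets": [
    {"dx": 0,"dy": 0,"dz": 0,"rx": 0,"ry": 0,"rz": -0.12,"gripper": 0.59},
    {"dx": 0,"dy": 0,"dz": 0,"rx": 0,"ry": 0,"rz": -0.24,"gripper": 0.59},
    {"dx": 0,"dy": 0,"dz": 0,"rx": 0,"ry": 0,"rz": -0.24,"gripper": 0.59},
    {"dx": 0,"dy": 0,"dz": 0,"rx": 0,"ry": 0,"rz": -0.24,"gripper": 0.59},
    {"dx": 0,"dy": 0,"dz": 0,"rx": 0,"ry": 0,"rz": -0.24,"gripper": 0.59},
    {"dx": 0,"dy": 0,"dz": 0,"rx": 0,"ry": 0,"rz": -0.24,"gripper": 0.59},
    {"dx": 0,"dy": 0,"dz": 0,"rx": 0,"ry": 0,"rz": -0.24,"gripper": 0.59},
    {"dx": 0,"dy": 0,"dz": 0,"rx": 0,"ry": 0,"rz": -0.24,"gripper": 0.59}
  ]
}}

```text
t: 11.48
eef_pos: [0.455, 0.0762, 0.2057]
ee_rot: [-3.142, -0.0, -0.011]
force: [1.0, 0.0, 1.0]
width: 0.036
gripper_force: 0.0
```

```bash
python3 s.py;python3 - <<'E'
from h import *
from station import arm
f=arm.grab_frame("wrist");np.savez("pics/w2.npz",**f);cv2.imwrite("pics/w2.png",f["frame"][:,:,::-1])
P=pts(f);m=((abs(P[:,:,2]-.1005)<.003)&(abs(P[:,:,0]-.4545)<.018)&(abs(P[:,:,1]-.077)<.025)).astype(np.uint8)
c=max(cv2.findContours(m,0,2)[0],key=cv2.contourArea);x,y,w,h=cv2.boundingRect(c);print(x,y,w,h)
print(ray(f,[[x,y],[x+w,y+h],[x+w/2,y+h/2]],.1).round(4))
E
```

```text
11.48 [0.455  0.0762 0.2057] [-3.142 -0.    -0.011] F [1. 0. 1.] M [ 0.001 -0.035  0.002] w 0.036 g 0.0 q [ 0.59  0.04 -0.5  -0.   -1.03  0.97]
231 186 38 27
[[0.4667 0.0924 0.1   ]
 [0.4443 0.0627 0.1   ]
 [0.4556 0.0777 0.1   ]]
```

View pics/w2.png

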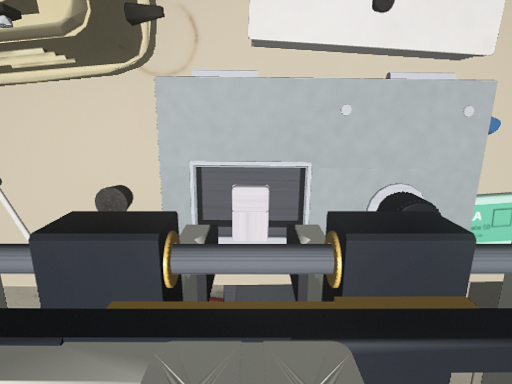

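The nose is at columns 231–269, rows 186–213, and the fingers straddle it. Next I'll go down.

Emit:
{"op": "jog_arm", "data": {
  "targets": [
    {"dx": 0,"dy": -0.5,"dz": 30,"rx": 0,"ry": 0,"rz": 0,"gripper": 0.59},
    {"dx": 0,"dy": -0.5,"dz": 60,"rx": 0,"ry": 0,"rz": 0,"gripper": 0.59},
    {"dx": 0,"dy": -0.5,"dz": 75,"rx": 0,"ry": 0,"rz": 0,"gripper": 0.59},
    {"dx": 0,"dy": -0.5,"dz": 85,"rx": 0,"ry": 0,"rz": 0,"gripper": 0.59},
    {"dx": 0,"dy": -0.5,"dz": 93,"rx": 0,"ry": 0,"rz": 0,"gripper": 0.59},
    {"dx": 0,"dy": -0.5,"dz": 100,"rx": 0,"ry": 0,"rz": 0,"gripper": 0.59},
    {"dx": 0,"dy": -0.5,"dz": 105,"rx": 0,"ry": 0,"rz": 0,"gripper": 0.59},
    {"dx": 0,"dy": -0.5,"dz": 109,"rx": 0,"ry": 0,"rz": 0,"gripper": 0.59}
  ]
}}

```text
t: 12.2
eef_pos: [0.4552, 0.0768, 0.0965]
ee_rot: [-3.141, -0.0, -0.01]
force: [-1.2, 0.1, 0.2]
width: 0.0358
gripper_force: 0.0
```

Emit:
{"op": "jog_arm", "data": {
  "force": 20,
  "targets": [
    {"dx": 0,"dy": 0,"dz": 0,"rx": 0,"ry": 0,"rz": 0,"gripper": 0.59},
    {"dx": 0,"dy": 0,"dz": 0,"rx": 0,"ry": 0,"rz": 0,"gripper": 1},
    {"dx": 0,"dy": 0,"dz": 0,"rx": 0,"ry": 0,"rz": 0,"gripper": 1},
    {"dx": 0,"dy": 0,"dz": 0,"rx": 0,"ry": 0,"rz": 0,"gripper": 1},
    {"dx": 0,"dy": 0,"dz": 0,"rx": 0,"ry": 0,"rz": 0,"gripper": 1},
    {"dx": 0,"dy": 0,"dz": 0,"rx": 0,"ry": 0,"rz": 0,"gripper": 1},
    {"dx": 0,"dy": 0,"dz": 0,"rx": 0,"ry": 0,"rz": 0,"gripper": 1},
    {"dx": 0,"dy": 0,"dz": 0,"rx": 0,"ry": 0,"rz": 0,"gripper": 1}
  ]
}}

```text
t: 12.87
eef_pos: [0.4553, 0.0775, 0.0971]
ee_rot: [-3.14, -0.001, -0.01]
force: [-1.2, 5.7, -1.3]
width: 0.0301
gripper_force: 19.9
```

```bash
python3 s.py
```

```text
12.87 [0.4553 0.0775 0.0971] [-3.14e+00 -1.00e-03 -1.00e-02] F [-1.2  5.7 -1.3] M [ 1.836  0.499 -0.015] w 0.0301 g 19.9 q [ 0.6   0.17 -0.65 -0.   -0.75  0.97]
```

Emit:
{"op": "jog_arm", "data": {
  "targets": [
    {"dx": -0.3,"dy": -0.5,"dz": -2.5,"rx": 0,"ry": 0,"rz": 0,"gripper": 1},
    {"dx": -0.9,"dy": -0.5,"dz": -5.3,"rx": 0,"ry": 0,"rz": 0,"gripper": 1},
    {"dx": -1.6,"dy": -0.5,"dz": -8,"rx": 0,"ry": 0,"rz": 0,"gripper": 1},
    {"dx": -2.6,"dy": -0.5,"dz": -10.3,"rx": 0,"ry": 0,"rz": 0,"gripper": 1},
    {"dx": -3.7,"dy": -0.5,"dz": -13,"rx": 0,"ry": 0,"rz": 0,"gripper": 1},
    {"dx": -5,"dy": -0.5,"dz": -15.1,"rx": 0,"ry": 0,"rz": 0,"gripper": 1},
    {"dx": -6.5,"dy": -0.5,"dz": -17.5,"rx": 0,"ry": 0,"rz": 0,"gripper": 1},
    {"dx": -7.5,"dy": -0.5,"dz": -19,"rx": 0,"ry": 0,"rz": 0,"gripper": 1}
  ]
}}

```text
t: 13.53
eef_pos: [0.448, 0.0777, 0.1163]
ee_rot: [-3.14, -0.002, -0.01]
force: [3.7, 3.8, -7.8]
width: 0.0301
gripper_force: 20.0
```

```bash
python3 s.py
```

```text
13.53 [0.448  0.0777 0.1163] [-3.14e+00 -2.00e-03 -1.00e-02] F [ 3.7  3.8 -7.8] M [ 1.553 -1.319 -0.18 ] w 0.0301 g 20.0 q [ 0.61  0.13 -0.64  0.   -0.8   0.95]
```

Emit:
{"op": "jog_arm", "data": {
  "force": 30,
  "targets": [
    {"dx": 1.5,"dy": 0,"dz": -5,"rx": 0,"ry": 0,"rz": 0,"gripper": 1},
    {"dx": 3.2,"dy": 0,"dz": -10,"rx": 0,"ry": 0,"rz": 0,"gripper": 1},
    {"dx": 5.3,"dy": 0,"dz": -14.7,"rx": 0,"ry": 0,"rz": 0,"gripper": 1},
    {"dx": 7.6,"dy": 0,"dz": -19.3,"rx": 0,"ry": 0,"rz": 0,"gripper": 1},
    {"dx": 10.2,"dy": 0,"dz": -23.8,"rx": 0,"ry": 0,"rz": 0,"gripper": 1},
    {"dx": 12.9,"dy": 0,"dz": -28.2,"rx": 0,"ry": 0,"rz": 0,"gripper": 1},
    {"dx": 15.9,"dy": 0,"dz": -32.4,"rx": 0,"ry": 0,"rz": 0,"gripper": 1},
    {"dx": 19,"dy": 0,"dz": -36.4,"rx": 0,"ry": 0,"rz": 0,"gripper": 1}
  ]
}}

```text
t: 14.2
eef_pos: [0.463, 0.0772, 0.1507]
ee_rot: [-3.141, 0.007, -0.012]
force: [-9.8, 12.4, -7.8]
width: 0.0294
gripper_force: 30.0
```

```bash
python3 s.py; python3 - <<'E'
from h import *
from station import arm
f=arm.grab_frame("side");cv2.imwrite("pics/s2.png",f["frame"][:,:,::-1])
E
```

```text
14.2 [0.463  0.0772 0.1507] [-3.141  0.007 -0.012] F [-9.8 12.4 -7.8] M [ 4.314  3.705 -0.276] w 0.0294 g 30.0 q [ 0.58  0.11 -0.56 -0.01 -0.9   0.98]
```

View pics/s2.png

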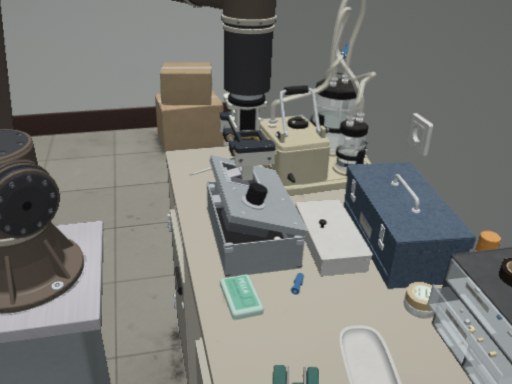

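The lid is rising, with the knob near (256,193) on the tilted lid. I'll continue.

Emit:
{"op": "jog_arm", "data": {
  "targets": [
    {"dx": 3.4,"dy": -0.5,"dz": -3.9,"rx": 0,"ry": 0,"rz": 0,"gripper": 1},
    {"dx": 6.9,"dy": -1,"dz": -7.6,"rx": 0,"ry": 0,"rz": 0,"gripper": 1},
    {"dx": 10.7,"dy": -1,"dz": -11,"rx": 0,"ry": 0,"rz": 0,"gripper": 1},
    {"dx": 14.5,"dy": -1,"dz": -14.5,"rx": 0,"ry": 0,"rz": 0,"gripper": 1},
    {"dx": 22.9,"dy": -1,"dz": -20.6,"rx": 0,"ry": 0,"rz": 0,"gripper": 1},
    {"dx": 31.7,"dy": -1,"dz": -25.8,"rx": 0,"ry": 0,"rz": 0,"gripper": 1},
    {"dx": 36.4,"dy": -1,"dz": -28.1,"rx": 0,"ry": 0,"rz": 0,"gripper": 1},
    {"dx": 41,"dy": -1,"dz": -30,"rx": 0,"ry": 0,"rz": 0,"gripper": 1}
  ]
}}

```text
t: 14.92
eef_pos: [0.5033, 0.0765, 0.1812]
ee_rot: [3.14, 0.009, -0.011]
force: [-13.8, 5.8, 4.5]
width: 0.0297
gripper_force: 30.0
```

```bash
python3 s.py; python3 - <<'E'
from h import *
from station import arm
f=arm.grab_frame("side");np.savez("pics/s3.npz",**f);cv2.imwrite("pics/s3.png",f["frame"][:,:,::-1])
P=pts(f);v=P[170:250,290:300];print()
m=(P[:,:,0]>.40)&(P[:,:,0]<.56)&(P[:,:,1]<-.06)&(P[:,:,1]>-.095)&(P[:,:,2]>.1)&(P[:,:,2]<.24)
Q=P[m];A=np.polyfit(Q[:,0],Q[:,2],1);r=Q[:,2]-np.polyval(A,Q[:,0]);print(len(Q),"lid deg",np.degrees(np.arctan(-A[0])),r.std())
E
```

```text
14.92 [0.5033 0.0765 0.1812] [ 3.14   0.009 -0.011] F [-13.8   5.8   4.5] M [ 1.906  5.528 -0.103] w 0.0297 g 30.0 q [ 0.54  0.15 -0.44 -0.   -0.99  1.03]

917 lid deg 25.190958129758375 0.02381918781441477
```

View pics/s3.png

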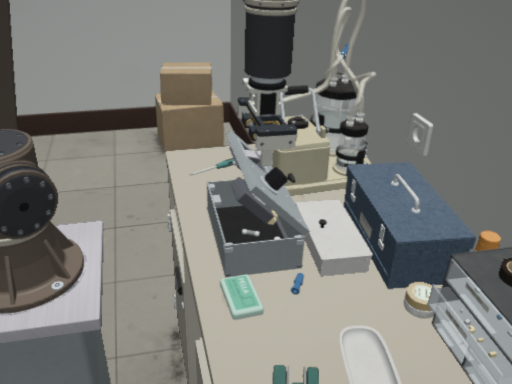

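The lid stands at roughly 50°, with its front edge near (232,140). Bystanders look untouched. Next I'll release and withdraw straight up.

Emit:
{"op": "jog_arm", "data": {
  "targets": [
    {"dx": -1,"dy": 0,"dz": 0,"rx": 0,"ry": 0,"rz": 0,"gripper": 0.54},
    {"dx": -1,"dy": 0,"dz": 0,"rx": 0,"ry": 0,"rz": 0,"gripper": 0.54},
    {"dx": -1,"dy": 0,"dz": 0,"rx": 0,"ry": 0,"rz": 0,"gripper": 0.54},
    {"dx": -1,"dy": 0,"dz": -3,"rx": 0,"ry": 0,"rz": 0,"gripper": 0.54},
    {"dx": -1,"dy": 0,"dz": -15,"rx": 0,"ry": 0,"rz": 0,"gripper": 0.54},
    {"dx": -1,"dy": 0,"dz": -40,"rx": 0,"ry": 0,"rz": 0,"gripper": 0.54},
    {"dx": -1,"dy": 0,"dz": -75,"rx": 0,"ry": 0,"rz": 0,"gripper": 0.54},
    {"dx": -1,"dy": 0,"dz": -100,"rx": 0,"ry": 0,"rz": 0,"gripper": 0.54}
  ]
}}

```text
t: 15.63
eef_pos: [0.5069, 0.0774, 0.285]
ee_rot: [3.141, -0.002, -0.009]
force: [0.0, 0.6, 1.0]
width: 0.0404
gripper_force: 0.0
```

Emit:
{"op": "jog_arm", "data": {
  "targets": [
    {"dx": 0,"dy": 0,"dz": 0,"rx": 0,"ry": 0,"rz": 0,"gripper": 0.54},
    {"dx": 0,"dy": 0,"dz": 0,"rx": 0,"ry": 0,"rz": 0,"gripper": 0.54},
    {"dx": 0,"dy": 0,"dz": 0,"rx": 0,"ry": 0,"rz": 0,"gripper": 0.54},
    {"dx": 0,"dy": 0,"dz": 0,"rx": 0,"ry": 0,"rz": 0,"gripper": 0.54},
    {"dx": 0,"dy": 0,"dz": 0,"rx": 0,"ry": 0,"rz": 0,"gripper": 0.54},
    {"dx": 0,"dy": 0,"dz": 0,"rx": 0,"ry": 0,"rz": 0,"gripper": 0.54},
    {"dx": 0,"dy": 0,"dz": 0,"rx": 0,"ry": 0,"rz": 0,"gripper": 0.54},
    {"dx": 0,"dy": 0,"dz": 0,"rx": 0,"ry": 0,"rz": 0,"gripper": 0.54}
  ]
}}

```text
t: 16.3
eef_pos: [0.5064, 0.0777, 0.2817]
ee_rot: [3.141, 0.001, -0.01]
force: [-0.1, -0.1, 0.4]
width: 0.0403
gripper_force: 0.0
```

```bash
python3 s.py; python3 - <<'E'
from h import *
from station import arm
f=arm.grab_frame("side");cv2.imwrite("pics/s4.png",f["frame"][:,:,::-1])
w=arm.grab_frame("wrist");P=pts(w)
for y in (-.08,.0,.01,.02):
    m=(abs(P[:,:,1]-y)<.006)&(P[:,:,0]>.42)&(P[:,:,0]<.52)&(P[:,:,2]>.09)&(P[:,:,2]<.24);Q=P[m]
    if len(Q)>50:
        A=np.polyfit(Q[:,0],Q[:,2],1);print(y,len(Q),np.degrees(np.arctan(-A[0])),(Q[:,2]-np.polyval(A,Q[:,0])).std())
E
```

```text
16.3 [0.5064 0.0777 0.2817] [ 3.141e+00  1.000e-03 -1.000e-02] F [-0.1 -0.1  0.4] M [-0.082 -0.016 -0.014] w 0.0403 g 0.0 q [ 0.54  0.07 -0.29 -0.   -1.22  1.03]
-0.08 348 45.972583931868854 0.000904219074769767
0.0 529 45.990306476701036 0.0008599128086735781
0.01 715 46.07542820565436 0.0008686204478245661
0.02 757 46.04512491320891 0.0008585224002015066
```

View pics/s4.png

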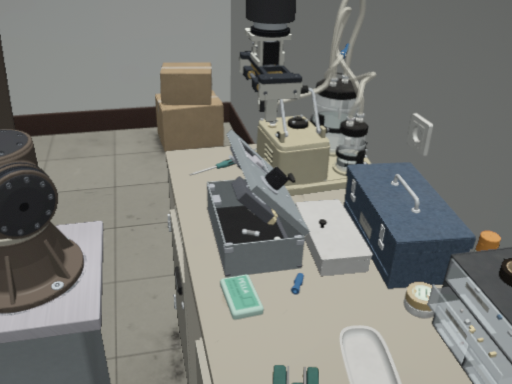

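The lid stands open at 46°, with its front edge near (232,140). The gripper is clear, and the swabs (241,295) and adapter (298,283) have not moved.

```bash
python3 -c "
from station import arm
print(arm.job_done())"
```

```text
the job is handed in; nothing more can be done
None
```

The case is open and the job is handed in: I turned the knob until it dropped into a notch and let go, pulled the paddle up, and left the lid standing at about 46° with the gripper clear and the loose things beside the case undisturbed as far as the pictures show, at about 16 s on the robot's clock.

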